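Pop the battery hatch on its push-push latch

ROBOT

A 6-joint arm with a two-finger parallel gripper is mounted at the origin on a cart in front of the work surface, level with it; the furniture and walls round the work are solid. World frame = base frame: x ahead of the robot, y to its left, z up, the work surface at z = 0. Lengths are in m, angles in rad, forces in N, time in s.
With the tool pointing down it reaches from about 0.35 to 0.85 m from the base axis. Payload 8.1 kg.
Tool frame: the origin (TCP) lies between the finger pads; the fingertips stand ahead of it and the grasp point (between the pads) lies 5 mm behind it (tip_extent is the y of the fingertips in the tool frame, in m); y points along the fingers, z is the direction in which the jaws open and shut, and the axes are right-handed (so a half turn about y gives the same grasp; the last joint's range is limited). The gripper opens to 85 mm and grips with 20 to 120 N. Pads are 22 mm wide; open, the fingers measure 114 mm over their backs; the gripper's body (76 mm by 85 mm) begins 54 mm behind the grasp point. The pads swing forward as they close: fully open they stand 13 mm farther back than shut.
Start: joints at [1.053, 0.13, 1.488, -0, 1.523, -0.085], TCP at [0.252, 0.545, 0.245] pointing down, gripper open.
Joint ranges: [-2.96, 2.96], [-0.89, 2.26], [0.02, 2.5], [-1.34, 4.48], [0, 2.73], [-2.66, 2.66]. Speed limits (rad/s): [2.39, 2.39, 2.79, 3.14, 3.14, 3.14].

INTERFACE

Orientations are given as a rotation vector (axis times angle).
In Python, from bench import * gives the robot as it stands. The module is installed in compiled form; this text tells all that it offers.
- The arm moves only by the tool play_rows, never from a script. Its argument "rows" is a list that holds one entry, the list of rows, each a list of 7 numbers: the turn, a rotation vector about the world's x, y, z in degrees, then the shift along the world's x, y, z in mm, then the closure, from -1 (fully open) to 1 (shut). In form: [[[ax, ay, az, dx, dy, dz, grip], ...]]. A call has 1 to 20 rows; each row is the pose to reach, as a shift and turn from the pose commanded when the call began; what a row does not reach only later rows make up. A row lasts 1/12 s, in which the tool goes at most 41.7 mm and 7.16 degrees, less where a joint would pass 70% of its speed; a pose out of reach is approached as far as the arm can. A call with a gripper value outside its range is refused whole. The fingers move at their own pace and stop on an object; the grip force is fixed at half the most. Time passes only in rows, so rows that repeat a pose let the fingers close. It gives the time, the measured TCP pose, the force and the opening at its end, in the units of the state.
- sense(): the state, without advancing time (a new reading comes with each control period).
- grab_frame(name): name is "scene" or "top"; returns a dict with "img" (400x640x3 uint8, red, green, blue), "mtx" (3x3 intrinsics, pixels), "R" (3x3) and "t" (3): a world point X has camera coordinates R X + t. Camera axes: x right, y down, z forward; pixel columns grow to the right and rows downward; lengths in m; the calibration is good to about 2 mm. A picture is of the moment at which its call begins. There is no depth.
- hand_in(): hands the job in, once; it reports no verdict.
Trained networks look in a picture, given as the dict that the camera call returned (one of the last four; its "shot" number tells which), for a name from the list of things; names that differ only in an ending like _2 or _b are one class to them, and where a whole thing is asked for, a point or a joint stands for the part that bears it (a point fixed in the world has none). Each returns a list of dicts, best first, with "p" (0 to 1); they miss things now and then, are a little off and sometimes report something else, mostly with a low value. They report only what shows in the picture. A call takes as long as a camera call.
- search_frame(query, picture): "centre" ([x, y, z] in m, in world coordinates, good to about 4 mm: the middle of the surface that is visible of it).
The state is a dict: "clock": time; "q": joint angles; "joint_vel": joint speeds; "joint_efforts": joint torques, N m; "eef_pos": TCP position; "tool_rot": TCP orientation; "contact_force": force on the tool from outside, world axes, zero at the start; "moment": the same for the moment, N m; "width": finger opening in m.
Only numpy, scipy, OpenCV 4.12 (cv2) and the standard library are available. Lean on these libraries where they do the work, as an engineer would, in place of code of your own. Each camera call takes 0.05 s, during which the arm holds its last target. There are 200 camera calls.

TASK

Open the battery box, the one of the two grey boxes with the wide hatch in its top: press the ribbed pad on that hatch down as far as it goes with a fingertip, once, and let go so that the push-push latch releases and the hatch springs up. Stay clear of it and watch for two seconds to be sure that it stands fully open by itself. Leave the fuse box (narrow hatch) shut and alone, do not lift or shift either box, and do not disturb the small things lying about.

Things in the scene. Friction and masses are not known exactly. Their poses are not given: they have to be found in the camera images.
- battery_box: The box to open: its hatch is 86 mm wide, most of its top. Plain grey instrument box with black hatch in its top, 124 mm deep (x) x 112 mm wide (y) x 60 mm high, 0.95 kg, standing loose on the table. Origin: centre of its underside; x points to its back, y to its left, z up. The front, with two sockets, is its -x side.
- battery_box_pad (a point): Centre of the upper face of the ribbed finger pad (22 mm along x, 34 mm along y, standing 6 mm proud of the hatch) near the front edge of the 86 mm wide hatch; 66 mm above the table while the hatch is shut. It moves and turns with the hatch.
- battery_box_hinge (a point): Middle of the wide hatch's hinge line (along the box's y), 38 mm behind the box's centre, 58 mm above the table. The hatch, 86 mm wide, reaches 88 mm forward from here, the pad's centre 73 mm; open, its edge stands about 145 mm above the table.
- battery_box_hatch (a joint): Angle of the wide hatch (rad): 0 = shut and flush, latched; positive = open, stop at 1.35 (nearly upright); negative = pressed in, stop at -0.074 (pad 5.4 mm lower). A press on the pad takes about 2.5 N up to the stop. The latch trips beyond about -0.055; as the finger then rises, a spring swings the hatch to its open stop in about 1.5 s. Pressing an open hatch fully down latches it shut again.
- battery_box_pin (a joint): Sideways place (m, along the box's y) of the small follower pin inside the latch, hidden under the wide hatch and not to be touched: 0 while latched, about +0.006 once tripped, near 0 when the hatch is open; below -0.003 with the hatch nearly shut only while an opened hatch is being pressed shut again.
- fuse_box: The box to leave alone: its hatch is only 46 mm wide. Plain grey instrument box with black hatch in its top, 124 mm deep (x) x 112 mm wide (y) x 60 mm high, 0.95 kg, standing loose on the table. Origin: centre of its underside; x points to its back, y to its left, z up. The front, with two sockets, is its -x side.
- fuse_box_pad (a point): Centre of the upper face of the ribbed finger pad (22 mm along x, 34 mm along y, standing 6 mm proud of the hatch) near the front edge of the 46 mm wide hatch; 66 mm above the table while the hatch is shut. It moves and turns with the hatch. Not to be pressed.
- fuse_box_hatch (a joint): Angle of the fuse box's 46 mm wide hatch, of the same make as the other: 0 = shut, positive = open, negative = pressed in. It must stay shut.
- compass: Bystander: leave it where it is. Round pocket compass, 46 mm across, 14 mm high; origin at the centre of its underside.
- jumper_plug: Bystander: leave it where it is. Short two-pin jumper plug, 34 x 34 x 12 mm; origin at the centre of its underside.
- brass_mass: Bystander: leave it where it is. Slotted round mass, 26 mm across, 13 mm high; origin at the centre of its underside.
- core_bar: Bystander: leave it where it is. Dark laminated iron bar, 20 x 64 x 20 mm, lying flat; origin at the centre of its underside.

How it is judged:
By the outcome, as a careful person would: the job done as asked, in the order asked, and still so for the second after the job is handed in, with the robot touching nothing.
It also fails if it takes over 35 s, if anything falls off the work surface, if the arm or the gripper's body presses on something with over 40 N, if the wrist force passes 120 N, or if a joint passes its speed limit or range.

## Working session

There is one attempt and no reset: what is moved stays moved. The work goes in short steps, Python scripts to look and compute and a tool call to move; the robot and the scene stay as the last step left them, time stands still between calls to the robot, and variables do not carry over. Pictures are saved under pics/ and viewed, about 8 in all and at most 12, crops included, and the job is handed in when it is done.

Besides the shell and the picture viewer there is one more tool, called as name(argument=value, ...), one argument or row to a line, values as JSON. play_rows: Moves the arm, as the interface text tells. Its arguments: {"type":"object","properties":{"rows":{"type":"array","items":{"type":"array","items":{"type":"array","items":{"type":"number"}}}}},"required":["rows"]}

```bash
mkdir -p pics; python3 - <<'E'
from bench import *
import cv2
s=sense(); print({k:s[k] for k in s if k in('clock','eef_pos','tool_rot','contact_force','width','tip_extent')}, s.keys())
for n in("scene","top"):
    f=grab_frame(n); cv2.imwrite(f"pics/{n}1.png",f["img"][:,:,::-1])
    for q in("battery_box","battery_box_pad","battery_box_hinge","fuse_box","fuse_box_pad"):
        print(n,q,[(r["centre"],r["p"]) for r in search_frame(q,f)[:3]])
E
```

```text
{'clock': 0.0, 'eef_pos': array([0.25138663, 0.54422385, 0.24423523]), 'tool_rot': array([-1.54575895,  0.33997369, -0.33912409]), 'contact_force': array([ 0.34525431, -0.74965979,  0.19589379]), 'width': 0.08563595329115574} dict_keys(['clock', 'q', 'joint_vel', 'joint_efforts', 'eef_pos', 'tool_rot', 'contact_force', 'moment', 'width'])
scene battery_box [([0.4451, -0.3465, 0.0606], 0.86)]
scene battery_box_pad [([0.469, -0.3513, 0.06], 0.77)]
scene battery_box_hinge [([0.4659, -0.3529, 0.0608], 0.61)]
scene fuse_box [([0.5376, 0.2379, 0.0597], 0.76)]
scene fuse_box_pad [([0.5586, 0.2548, 0.0586], 0.54)]
top battery_box [([0.476, -0.3455, 0.0545], 0.75), ([0.5631, 0.254, 0.0607], 0.29)]
top battery_box_pad [([0.4733, -0.3485, 0.0562], 0.96)]
top battery_box_hinge [([0.4743, -0.3476, 0.0583], 0.72)]
top fuse_box [([0.5643, 0.2544, 0.0586], 0.94)]
top fuse_box_pad [([0.5628, 0.2572, 0.0608], 0.7), ([0.4675, -0.3467, 0.0607], 0.58)]
```

View pics/top1.png

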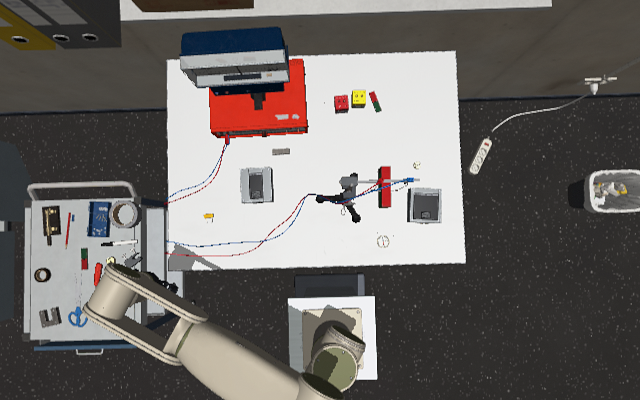

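View pics/scene1.png

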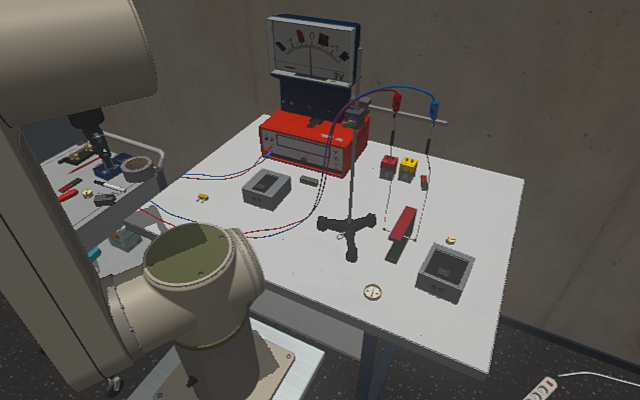

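```bash
cat > h.py <<'E'
from bench import *
import cv2, numpy as np
def rect(f,c,z,half=.1,n=400):
    # top-down view of plane z: +x up, +y left, n px = 2*half
    P=f["mtx"]@np.c_[f["R"],f["t"]]
    H=P[:,[0,1,3]].copy(); H[:,2]+=P[:,2]*z
    k=2*half/n
    A=np.array([[0,-k,c[0]+half],[-k,0,c[1]+half],[0,0,1.]])
    return cv2.warpPerspective(f["img"],H@A,(n,n),flags=cv2.INTER_CUBIC|cv2.WARP_INVERSE_MAP)
def ray(f,u,v,z):
    C=-f["R"].T@f["t"]; d=f["R"].T@np.linalg.solve(f["mtx"],[u,v,1.]); return C+d*(z-C[2])/d[2]
E
python3 - <<'E'
from h import *
T=grab_frame("top");S=grab_frame("scene")
for n,c in(("b",(.475,-.347)),("f",(.563,.254))):
    if n=="b": cv2.imwrite("pics/r.png",np.hstack([rect(T,c,.06),rect(S,c,.06)])[:,:,::-1])
for u,v in((352,183),(345,205),(322,197),(357,217),(410,180),(383,240),(385,205),(385,167),(350,183),(416,165),(460,268),(170,270)): print(u,v,[ray(T,u,v,z).round(3)[:2] for z in(0,.3)])
print(-T["R"].T@T["t"],-S["R"].T@S["t"])
# stand height: triangulate crossbar end blue clip: top(410,180) scene(434,110)
def tri(a,b):
    X=cv2.triangulatePoints(T["mtx"]@np.c_[T["R"],T["t"]],S["mtx"]@np.c_[S["R"],S["t"]],np.float64(a),np.float64(b)); return (X[:3]/X[3]).ravel().round(3)
print("clip",tri((410,180),(434,110)),"clamp",tri((350,183),(357,108)))
E
```

```text
352 183 [array([ 0.566, -0.093]), array([ 0.539, -0.075])]
345 205 [array([ 0.485, -0.064]), array([ 0.471, -0.051])]
322 197 [array([0.517, 0.02 ]), array([0.498, 0.02 ])]
357 217 [array([ 0.439, -0.107]), array([ 0.432, -0.087])]
410 180 [array([ 0.571, -0.308]), array([ 0.543, -0.255])]
383 240 [array([ 0.352, -0.2  ]), array([ 0.359, -0.165])]
385 205 [array([ 0.481, -0.212]), array([ 0.467, -0.175])]
385 167 [array([ 0.622, -0.217]), array([ 0.586, -0.179])]
350 183 [array([ 0.566, -0.085]), array([ 0.539, -0.069])]
416 165 [array([ 0.627, -0.333]), array([ 0.589, -0.276])]
460 268 [array([ 0.242, -0.479]), array([ 0.267, -0.398])]
170 270 [array([0.263, 0.589]), array([0.285, 0.495])]
[0.39735376 0.01474717 1.83461867] [-0.27928666 -0.36707619  0.83333428]
clip [ 0.529 -0.231  0.441] clamp [ 0.528 -0.06   0.409]
```

View pics/r.png

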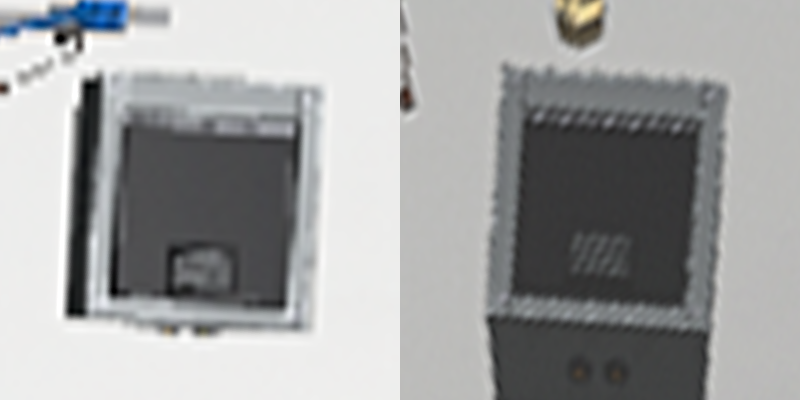

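```bash
python3 - <<'E'
from h import *
from scipy.spatial.transform import Rotation as R
s=sense(); r=R.from_rotvec(s["tool_rot"]); print(r.as_matrix().round(3), s["eef_pos"])
a=np.radians(-3)
for sg in(1,-1):
    z=sg*np.array([-np.sin(a),np.cos(a),0]);y=np.array([0,0,-1.])
    t=R.from_matrix(np.c_[np.cross(y,z),y,z]); print(sg,(t*r.inv()).as_rotvec(degrees=True).round(1))
E
```

```text
[[ 0.908  0.     0.419]
 [-0.419  0.     0.908]
 [ 0.    -1.     0.   ]] [0.25163977 0.54471124 0.24532194]
1 [-0.   0.  21.8]
-1 [   0.     0.  -158.2]
```

play_rows(
  rows=[
    [[0,0,-5,7,-29,4,1],[0,0,-10,15,-58,8,1],[0,0,-15,22,-87,12,1],[0,0,-20,30,-116,16,1],[0,0,-25,37,-145,20,1],[0,0,-30,44,-174,24,1],[0,0,-35,52,-203,28,1],[0,0,-40,59,-232,32,1],[0,0,-45,66,-261,36,1],[0,0,-50,74,-290,40,1],[0,0,-55,81,-319,44,1],[0,0,-60,89,-348,48,1],[0,0,-65,96,-377,50,1],[0,0,-70,103,-406,52,1],[0,0,-75,110,-435,54,1],[0,0,-80,118,-465,55,1],[0,0,-80,118,-465,55,1]],
  ],
)

```text
clock: 2.12
eef_pos: [0.3706, 0.0754, 0.3008]
tool_rot: [-1.07, 1.402, -1.406]
contact_force: [-0.1, -0.1, 0.5]
width: 0.0001
```

play_rows(
  rows=[
    [[0,0,-5,0,-28,0,1],[0,0,-10,0,-56,0,1],[0,0,-15,0,-84,0,1],[0,0,-20,0,-112,0,1],[0,0,-25,0,-140,0,1],[0,0,-30,0,-168,0,1],[0,0,-35,0,-196,0,1],[0,0,-40,0,-220,0,1],[0,0,-45,9,-246,-8,1],[0,0,-50,18,-272,-18,1],[0,0,-55,27,-298,-28,1],[0,0,-60,36,-324,-38,1],[0,0,-65,45,-350,-50,1],[0,0,-70,54,-376,-62,1],[0,0,-75,62,-400,-74,1],[0,0,-78,69,-423,-86,1],[0,0,-78,69,-423,-100,1],[0,0,-78,69,-423,-100,1]],
  ],
)

```text
clock: 3.62
eef_pos: [0.4377, -0.3427, 0.1965]
tool_rot: [-0.049, -2.199, 2.19]
contact_force: [0.0, 0.8, -1.1]
width: -0.0001
```

play_rows(
  rows=[
    [[0,0,0,1,-3,-20,1],[0,0,0,2,-5,-45,1],[0,0,0,2,-5,-70,1],[0,0,0,2,-5,-90,1],[0,0,0,2,-5,-90,1],[0,0,0,2,-5,-90,1]],
  ],
)

```text
clock: 4.12
eef_pos: [0.4403, -0.347, 0.1101]
tool_rot: [-0.05, -2.198, 2.195]
contact_force: [0.7, -0.4, 1.4]
width: -0.0001
```

```bash
python3 - <<'E'
from h import *
s=sense(); print(s["eef_pos"],s["q"].round(3) if hasattr(s["q"],"round") else s["q"], s["contact_force"])
S=grab_frame("scene");T=grab_frame("top")
def pr(f,X):
    p=f["mtx"]@(f["R"]@np.array(X)+f["t"]);return (p[:2]/p[2]).round(1)
print(pr(S,s["eef_pos"]),pr(S,[.441,-.348,.066]),pr(T,s["eef_pos"]))
def crop(f,u,v):return cv2.resize(f["img"][v-40:v+40,u-40:u+40],(400,400),interpolation=cv2.INTER_CUBIC)
u,v=pr(S,[.441,-.348,.08]).astype(int);u2,v2=pr(T,[.441,-.348,.08]).astype(int);print(u,v,u2,v2)
cv2.imwrite("pics/c.png",np.hstack([crop(S,u,v),crop(T,u2,v2)])[:,:,::-1])
E
```

```text
[ 0.44030651 -0.34701394  0.11007173] [-0.759  0.133  1.739  0.     1.272  0.859] [ 0.74333432 -0.37659173  1.44459665]
[446.6 260.4] [443.5 272.3] [428.1 214. ]
444 268 426 214
```

View pics/c.png

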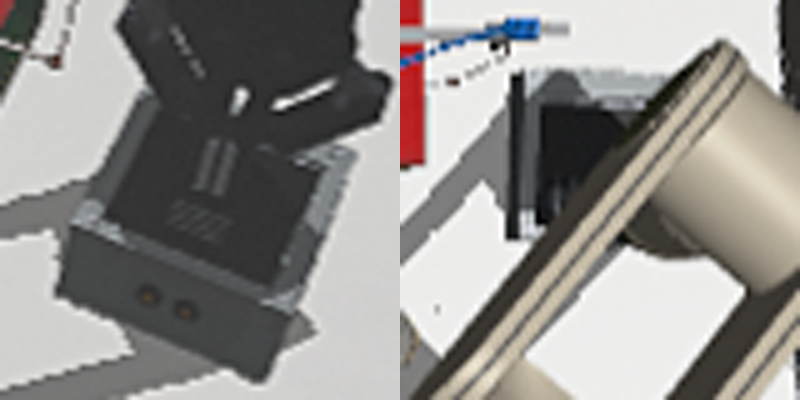

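play_rows(
  rows=[
    [[0,0,0,1,-1,-10,1],[0,0,0,1,-1,-20,1],[0,0,0,1,-1,-24,1],[0,0,0,1,-1,-26,1],[0,0,0,1,-1,-26,1],[0,0,0,1,-1,-26,1]],
  ],
)

```text
clock: 4.72
eef_pos: [0.4415, -0.3492, 0.0841]
tool_rot: [-0.053, -2.197, 2.196]
contact_force: [0.7, 0.2, -0.0]
width: -0.0
```

play_rows(
  rows=[
    [[0,0,0,0,0,-1,1],[0,0,0,0,0,-2,1],[0,0,0,0,0,-3,1],[0,0,0,0,0,-3,1],[0,0,0,0,0,-3,1]],
  ],
)

```text
clock: 5.13
eef_pos: [0.4416, -0.3493, 0.0813]
tool_rot: [-0.054, -2.197, 2.197]
contact_force: [-0.5, -0.0, -1.1]
width: -0.0002
```

play_rows(
  rows=[
    [[0,0,0,0,0,-1,1],[0,0,0,0,0,-2,1],[0,0,0,0,0,-3,1],[0,0,0,0,0,-3,1],[0,0,0,0,0,-3,1]],
  ],
)

```text
clock: 5.55
eef_pos: [0.4416, -0.3494, 0.0784]
tool_rot: [-0.054, -2.196, 2.197]
contact_force: [-1.3, -1.3, 2.8]
width: -0.0001
```

play_rows(
  rows=[
    [[0,0,0,0,0,-1,1],[0,0,0,0,0,-2,1],[0,0,0,0,0,-2,1],[0,0,0,0,0,-2,1]],
  ],
)

```text
clock: 5.88
eef_pos: [0.4415, -0.3494, 0.0762]
tool_rot: [-0.054, -2.197, 2.197]
contact_force: [-2.2, -0.7, 3.0]
width: -0.0
```

play_rows(
  rows=[
    [[0,0,0,0,0,-1,1],[0,0,0,0,0,-1,1],[0,0,0,0,0,-1,1]],
  ],
)

```text
clock: 6.13
eef_pos: [0.4416, -0.3494, 0.0753]
tool_rot: [-0.054, -2.197, 2.197]
contact_force: [-2.6, -1.3, 2.9]
width: 0.0001
```

play_rows(
  rows=[
    [[0,0,0,0,0,-1,1],[0,0,0,0,0,-1,1],[0,0,0,0,0,-1,1]],
  ],
)

```text
clock: 6.38
eef_pos: [0.4416, -0.3495, 0.0749]
tool_rot: [-0.054, -2.196, 2.197]
contact_force: [-5.5, 1.7, 8.1]
width: 0.0002
```

play_rows(
  rows=[
    [[0,0,0,-0.5,0,-0.5,1],[0,0,0,-0.5,0,-0.5,1],[0,0,0,-0.5,0,-0.5,1]],
  ],
)

```text
clock: 6.63
eef_pos: [0.4416, -0.3495, 0.0748]
tool_rot: [-0.055, -2.197, 2.198]
contact_force: [-3.9, 2.3, 9.8]
width: 0.0001
```

play_rows(
  rows=[
    [[0,0,0,0,0,20,1],[0,0,0,-2,0,55,1],[0,0,0,-6,0,90,1],[0,0,0,-16,0,125,1],[0,0,0,-36,0,150,1],[0,0,0,-60,0,165,1],[0,0,0,-85,0,170,1],[0,0,0,-85,0,170,1],[0,0,0,-85,0,170,1],[0,0,0,-85,0,170,1],[0,0,0,-85,0,170,1],[0,0,0,-85,0,170,1],[0,0,0,-85,0,170,1],[0,0,0,-85,0,170,1],[0,0,0,-85,0,170,1],[0,0,0,-85,0,170,1],[0,0,0,-85,0,170,1],[0,0,0,-85,0,170,1],[0,0,0,-85,0,170,1],[0,0,0,-85,0,170,1]],
  ],
)

```text
clock: 8.3
eef_pos: [0.3561, -0.3493, 0.2438]
tool_rot: [-0.054, -2.197, 2.197]
contact_force: [0.7, 0.8, -0.3]
width: -0.0
```

```bash
python3 - <<'E'
from h import *
S=grab_frame("scene");T=grab_frame("top")
cv2.imwrite("pics/d.png",np.hstack([cv2.resize(f["img"][v-75:v+75,u-75:u+75],(400,400),interpolation=cv2.INTER_CUBIC) for f,u,v in((S,444,250),(T,426,205))])[:,:,::-1])
for f in(S,T):
  for q in("battery_box_pad","battery_box"): print(q,[(r["centre"],r["p"]) for r in search_frame(q,f)[:2]])
E
```

```text
battery_box_pad [([0.5056, -0.3656, 0.0947], 0.7)]
battery_box [([0.4891, -0.3541, 0.0367], 0.64)]
battery_box_pad [([0.4947, -0.3515, 0.1173], 0.52)]
battery_box [([0.4768, -0.3469, 0.0489], 0.74)]
```

View pics/d.png

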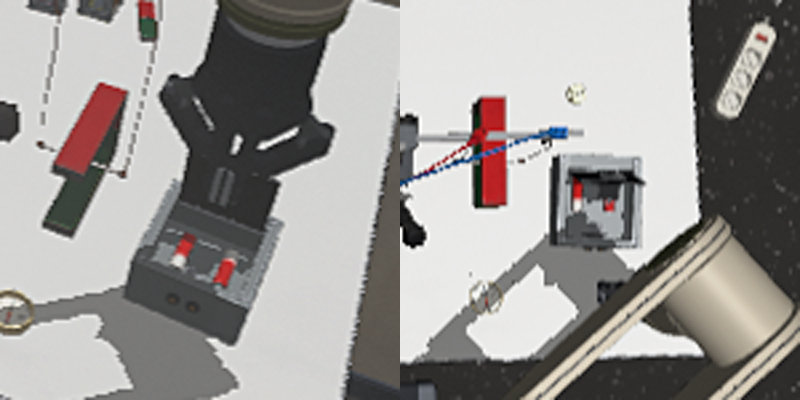

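The hatch stands up: the battery bay shows at about (205,260) in the left crop, and the hatch is upright at (610,180) in the right one. I'll hold still and watch for two more seconds.

play_rows(
  rows=[
    [[0,0,0,0,0,0,1],[0,0,0,0,0,0,1],[0,0,0,0,0,0,1],[0,0,0,0,0,0,1],[0,0,0,0,0,0,1],[0,0,0,0,0,0,1],[0,0,0,0,0,0,1],[0,0,0,0,0,0,1],[0,0,0,0,0,0,1],[0,0,0,0,0,0,1],[0,0,0,0,0,0,1],[0,0,0,0,0,0,1],[0,0,0,0,0,0,1]],
  ],
)

```text
clock: 9.68
eef_pos: [0.3561, -0.3493, 0.2438]
tool_rot: [-0.054, -2.197, 2.197]
contact_force: [1.0, -0.5, 0.2]
width: -0.0002
```

play_rows(
  rows=[
    [[0,0,0,0,0,0,1],[0,0,0,0,0,0,1],[0,0,0,0,0,0,1],[0,0,0,0,0,0,1],[0,0,0,0,0,0,1],[0,0,0,0,0,0,1],[0,0,0,0,0,0,1],[0,0,0,0,0,0,1],[0,0,0,0,0,0,1],[0,0,0,0,0,0,1],[0,0,0,0,0,0,1],[0,0,0,0,0,0,1],[0,0,0,0,0,0,1]],
  ],
)

```text
clock: 10.77
eef_pos: [0.3561, -0.3493, 0.2438]
tool_rot: [-0.054, -2.197, 2.197]
contact_force: [-0.5, -0.5, -1.3]
width: -0.0001
```

```bash
python3 - <<'E'
from h import *
T=grab_frame("top")
r=rect(T,(.475,-.347),.06)
cv2.imwrite("pics/e.png",np.hstack([r,cv2.resize(T["img"][130:280,170:460],(400,400))])[:,:,::-1])
old=cv2.imread("pics/top1.png")[:,:,::-1].astype(int)
d=abs(old-T["img"]).max(2)>40
for n,(u,v) in dict(fuse=(256,184),compass=(383,241),plug=(209,217),bar=(281,152),mass=(417,165),battery=(424,205)).items(): print(n,d[v-14:v+15,u-14:u+15].sum())
print(sense()["contact_force"],sense()["clock"])
E
```

```text
fuse 0
compass 249
plug 0
bar 0
mass 0
battery 352
[-0.40176223 -0.62364055  0.34272086] 10.8167
```

View pics/e.png

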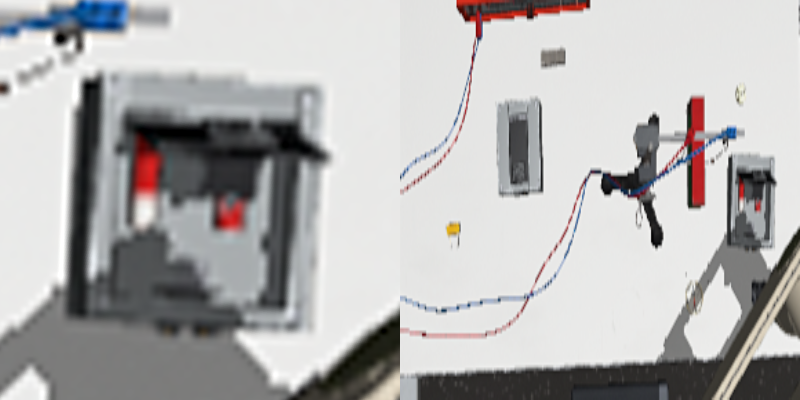

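```bash
python3 -c "
from bench import *
print(hand_in())"
```

```text
the job is handed in; nothing more can be done
None
```

The battery box is open, and I've handed the job in. I pressed its ribbed pad once with the closed fingertips, all the way to the stop. The force rose from about 3 N to 10 N there, after about 5 mm of travel. I then lifted off quickly and backed away, and the latch released.

- **Hatch:** it was standing up at my first look, about 1.7 s after lift-off, and still fully open about 2.5 s later. Its edge appears where the 1.35 rad stop should put it, within about 1 mm.
- **Battery box:** its outline is in the same place as before the press.
- **Fuse box and small things:** the fuse box, jumper plug, iron bar and brass mass look unchanged in the top picture.
- **Compass:** the picture comparison flagged a change there (249 pixels). I put this down to the arm's shadow falling across it, as it appears in its old place and the arm never went near it at table height.
- **Time and contact:** the job took about 11 s, and the robot was touching nothing at the end.

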